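Clear the length comparator and set up the next mortar prism

TASK

Get the length comparator ready to measure the mortar prism. First clear its bed: stand the amber bottle that somebody parked there upright on the bench, and lay the reference bar flat on the wooden board. Then lay the prism on the bed and push it fully home, flush along the stop rail and with its end stud against the fixed anvil, and finally slide the gauge head up until its plunger is pressed in about half of its 12 mm travel, never to the end of it; keep the bottle upright and leave the other glassware and the wash bottle where they are.

Things in the scene. Friction and masses are not known exactly. Their poses are not given: they have to be found in the camera images.
- comparator: Length comparator, fixed; grey base x -82..68, y -200..200 mm in its frame, origin under its middle on the bench. Bare steel bed x -75..45, y -160..8, top z 22 mm. Dark stop rail behind the bed: face at x 45, y -155..-5, top z 36 mm. Anvil at the -y end: block top z 58, its steel pin (14 mm, axis x 25, z 42) ends at y -165 mm. Gauge head at the +y end. All below 62 mm.
- prism_seat (a point): Point of the comparator where the middle of a fully registered prism lies: x 25, y -82, z 42 mm in the comparator's frame, axes like the comparator's.
- gauge_head (a joint): Slide of the gauge head towards the anvil (comparator's -y), m: 0 = fully back, 0.080 = end. Stays where left (3 N friction). Grey carriage 104 x 82 mm, top z 27 mm, with a dial gauge lying face up (55 mm across, axis x 25 mm, top z 53 mm) and a black push knob before it. With a registered prism and the plunger pressed in by p it reads 0.070 + p.
- gauge_knob (a point): Axis of the upright black knurled knob of the gauge head, 50 mm above the bench; knob 22 mm diameter from z 38 to 60 mm, on a 16 mm neck from z 27. In the comparator's frame at x -34 mm, y 128 mm minus the head's joint value.
- plunger (a joint): Spring plunger of the dial gauge, m: 0 = free, grows as it is pressed in, 0.012 = end of travel. Force 0.6 N at first, 1.8 N at the end; the needle turns with it. Its free tip is a 10 mm disc on the measuring axis (x 25, z 42 mm), 57 mm from the knob's axis along y towards the anvil.
- plunger_tip (a point): End face of the plunger, on its axis.
- prism: Mortar prism to be measured, grey, 40 x 160 x 40 mm, about 0.5 kg, with a steel gauge stud (8 mm diameter, 3 mm proud) in the middle of each end: 166 mm over the studs. Origin at the centre of its underside; long axis y, either end may go to the anvil. Starts flat on the bench.
- prism_center (a point): Middle of the prism, 20 mm above its underside.
- reference_bar: Reference bar: steel rod 13 mm diameter with a square black grip 40 x 60 x 40 mm round its middle, 166 mm long over its end studs along y, 0.35 kg. Origin at the centre of the grip's underside; rod axis 20 mm above it. Starts lying on the comparator's bed, behind or in front of the bottle.
- board: Small wooden board, fixed, 120 x 150 x 32 mm (x, y, z), storage place of the reference bar. Origin at the centre of its underside, top at z 32 mm.
- bottle: Amber glass bottle with black cap, 49 mm diameter (straight side to about 60 mm height), 90 mm tall. Origin at the centre of its underside. It starts standing on the comparator's bed.
- flask: Bystander: conical flask, 64 mm diameter, 111 mm tall, on the bench before the comparator; origin at the centre of its underside.
- wash_bottle: Bystander: white wash bottle with red cap and bent spout, 67 x 111 mm over the spout, 238 mm tall, right of the comparator; origin on the bench, 22 mm from the axis of its round body (which lies at y -22 mm).
- petri_dish: Bystander: glass petri dish, 65 mm diameter, 18 mm high, on the bench at the right; origin at the centre of its underside.
Things that resemble listed ones, but are neither listed nor needed, are in the scene too. Leave any blue or turquoise look-alike of the bottle alone.

How it is judged (in metres and radians):
On the way, in this order (a step that is already met when the one before it is completed fails the run):
1. the bed is cleared: the bottle stands on the bench and the reference bar lies on the board (z of reference_bar in the frame of board between 0.028 and 0.036 m and x of reference_bar in the frame of board between -0.06 and 0.06 m and y of reference_bar in the frame of board between -0.07 and 0.07 m and angle between each of reference_bar, bottle's own z axis and vertical below 0.08 rad and height (world z) of bottle below 0.006 m and contact force between bottle and comparator below 0.05 N), for 0.2 s.
2. the prism lies on the bed, home against the stop rail and the anvil (x of prism_center in the frame of prism_seat between -0.002 and 0.002 m and y of prism_center in the frame of prism_seat between -0.002 and 0.002 m and z of prism_center in the frame of prism_seat between -0.004 and 0.004 m and angle between the y axis of prism and the y axis of comparator, either way round below 0.02 rad), for 0.2 s.
At the end, for the whole second after the job is handed in: Prism flat on the bed within 2 mm of its registered place, parallel to the rail within 0.02 rad; plunger pressed in 3 to 9 mm; reference bar flat on the board, its middle over the board; bottle upright on the bench, not touching the comparator; all at rest (all of step 1 and all of step 2 and value of joint plunger between 0.003 and 0.009 m and linear speed of each of prism, bottle, reference_bar below 0.01 m/s and velocity of joint gauge_head below 0.01 m/s).
It fails at once if the plunger is run to the end of its travel (value of joint plunger above 0.0114 m).
It fails at once if the bottle is tipped over (angle between bottle's own z axis and vertical above 0.5 rad).
It fails at once if a bystander (flask, wash bottle, petri dish) is shifted by more than 15 mm or tipped (distance of any of flask, wash_bottle, petri_dish from where it was at the start of the episode above 0.015 m or angle between any of flask, wash_bottle, petri_dish's own z axis and vertical above 0.3 rad).
It also fails if it takes over 72 s, if anything falls off the work surface, if the arm or the gripper's body presses on something with over 40 N, if the wrist force passes 120 N, or if a joint passes its speed limit or range.

ROBOT

A 7-joint arm with a two-finger parallel gripper is mounted at the origin on a cart in front of the work surface, level with it; the furniture and walls round the work are solid. World frame = base frame: x ahead of the robot, y to its left, z up, the work surface at z = 0. Lengths are in mm, angles in rad, forces in N, time in s.
With the tool pointing down it reaches from about 400 to 850 mm from the base axis. Payload 6.9 kg.
Tool frame: the origin (TCP) lies midway between the tips of the shut fingers; the grasp point (between the pads) lies 19 mm behind it; z points along the fingers, y is the line along which they close (so a half turn about z gives the same grasp; the last joint's range is limited). The gripper opens to 85 mm and grips with 20 to 120 N. Pads are 22 mm wide; open, the fingers measure 114 mm over their backs; the gripper's body (76 mm by 85 mm) begins 54 mm behind the grasp point. The pads swing forward as they close: fully open they stand 13 mm farther back than shut.
Start: joints at [1.323, 0.507, -0.238, 1.5, 0.126, 1.149, -0.155], TCP at [216.511, -586.288, 204.575] pointing down, gripper open.
Joint ranges: [-3.08, 3.08], [-0.24, 2.05], [-1.43, 1.35], [0, 2.5], [-1.52, 4.66], [0.17, 1.96], [-2.89, 2.89]. Speed limits (rad/s): [2.39, 2.39, 3.14, 3.14, 3.14, 3.14, 3.14].

INTERFACE

Orientations are given as a rotation vector (axis times angle).
In Python, from workcell import arm, grab_frame, calibration gives the robot as it stands.
- The arm moves only by the tool drive_tool, never from a script. Its argument "commands" is a list of rows, each an object with "dp": the shift along the world's x, y, z in units of 0.04 m (1.0 is 0.04 m), a list of three; "rot": the turn, a rotation vector about the world's x, y, z in units of 5 degrees (1.0 is 5 degrees), a list of three. A call has 1 to 12 rows; each row shifts and turns the commanded pose from where the row before left it; what a row does not reach is not made up. A row lasts 1/8 s, in which the tool goes at most 62.5 mm and 10.7 degrees, less where a joint would pass 70% of its speed; a pose out of reach is approached as far as the arm can. A call with a number of a shift or a turn outside -1 to 1 is refused whole. A call with a gripper value outside its range is refused whole. "fingers" is the opening, from 0 (shut) to 1 (fully open), set as the call begins (left out, the last holds). The fingers move at their own pace and stop on an object; "newtons" is the grip in N (left out, the last holds). Time passes only in rows, so rows that do not move let the fingers close. It gives the time, the measured TCP pose, the force, the opening and the grip force at its end, in the units of the state.
- arm.observe(): the state, without advancing time (a new reading comes with each control period).
- grab_frame(name): name is "side" or "top"; returns (picture, depth): 384x512x3 uint8, blue, green, red; 384x512 float32, mm along the optical axis (not along the pixel's ray), 0 where there is no reading.
- calibration(name): a dict with "K" (3x3 intrinsics, pixels), "pose" (4x4, takes a point from camera to world coordinates). Camera axes: x right, y up, looking along -z (the intrinsics and any distortion apply to the point x, -y, -z); pixel columns grow to the right and rows downward; lengths in mm; the calibration is good to about 2 mm. A picture is of the moment at which its call begins. calibration takes no time and is no camera call.
- arm.close_job(): hands the job in; it is judged then, once.
The state is a dict: "t": time; "q": joint angles; "dq": joint speeds; "joint_efforts": joint torques, N m; "ee_pos": TCP position; "orientation": TCP orientation; "ft_force": force on the tool from outside, world axes, zero at the start; "torque": the same for the moment, N m; "grip_width": finger opening in mm; "finger_force": force on a finger pad.
Only numpy, scipy, OpenCV 4.12 (cv2) and the standard library are available. Lean on these libraries where they do the work, as an engineer would, in place of code of your own. Each camera call takes 0.05 s, during which the arm holds its last target. There are 200 camera calls.

## Working session

There is one attempt and no reset: what is moved stays moved. The work goes in short steps, Python scripts to look and compute and a tool call to move; the robot and the scene stay as the last step left them, time stands still between calls to the robot, and variables do not carry over. Pictures are saved under pics/ and viewed, at most 10 in all, crops included, and the job is handed in when it is done.

Besides the shell and the picture viewer there is one more tool, called after "Emit:" as name(argument=value, ...) on one line, values as JSON. drive_tool: Moves the arm, as the interface text tells. Its arguments: {"type":"object","properties":{"commands":{"type":"array","items":{"type":"object","properties":{"dp":{"type":"array","items":{"type":"number"}},"rot":{"type":"array","items":{"type":"number"}}}}},"fingers":{"type":"number"},"newtons":{"type":"number"}},"required":["commands"]}

```bash
mkdir -p pics; ls; python3 - <<'E'
from workcell import arm, grab_frame, calibration
import cv2,numpy as np
np.set_printoptions(precision=3,suppress=True)
for n in("top","side"):
    p,d=grab_frame(n); cv2.imwrite(f"pics/{n}0.png",p); np.savez(f"{n}0.npz",p=p,d=d)
    c=calibration(n); print(n,c["K"],c["pose"],{k:v for k,v in c.items() if k not in("K","pose")})
    print(d.min(),d.max(),(d==0).mean())
print(arm.observe())
E
```

```text
pics
top [[408.739   0.    258.081]
 [  0.    408.739 186.123]
 [  0.      0.      1.   ]] [[   0.007    0.985   -0.175  381.704]
 [  -1.       0.003   -0.019   -5.79 ]
 [  -0.018    0.175    0.984 1154.212]
 [   0.       0.       0.       1.   ]] {}
0.0 1896.6713 0.0041351318359375
side [[377.574   0.    263.907]
 [  0.    377.574 188.058]
 [  0.      0.      1.   ]] [[ -0.998   0.014  -0.061 529.149]
 [ -0.058  -0.569   0.821 854.012]
 [ -0.023   0.822   0.568 634.635]
 [  0.      0.      0.      1.   ]] {}
0.0 3526.5881 0.0038045247395833335
{'t': 0.1, 'q': array([ 1.322,  0.508, -0.238,  1.501,  0.126,  1.149, -0.155]), 'dq': array([-0.001, -0.002, -0.   , -0.002, -0.002, -0.   ,  0.001]), 'joint_efforts': array([ -0.005, -62.184,  -2.194, -25.02 ,   0.013,   0.008,  -0.   ]), 'ee_pos': array([ 216.295, -585.867,  203.817]), 'orientation': array([-3.091, -0.553,  0.   ]), 'ft_force': array([-1.038, -0.1  , -0.666]), 'torque': array([ 0.053, -0.026,  0.024]), 'finger_force': 0.0, 'grip_width': 85.3965746253662}
```

View pics/top0.png

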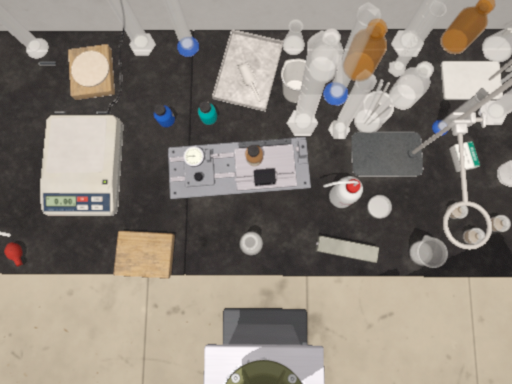

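View pics/side0.png

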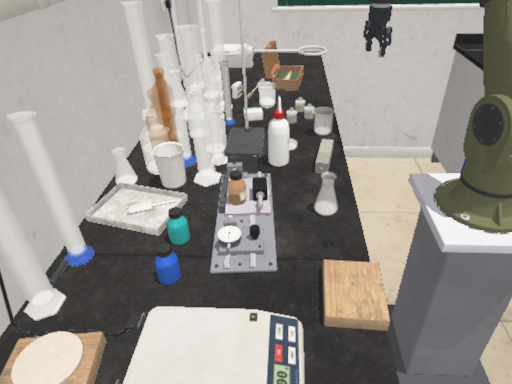

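The top view shows the comparator at about (240,167), anvil end to the right, with the amber bottle at (254,155) and the bar's grip at (265,177). The prism is at (347,249), the board at (145,255), the flask at (251,243), the wash bottle at (346,192) and the petri dish at (380,206). The side view agrees with this.

```bash
cat > h.py <<'E'
from workcell import arm, grab_frame, calibration
import cv2,numpy as np
np.set_printoptions(precision=2,suppress=True)
def xyz(n,d):
    c=calibration(n);K=c["K"];P=c["pose"]
    v,u=np.mgrid[:d.shape[0],:d.shape[1]]
    X=np.stack([(u-K[0,2])/K[0,0]*d,-(v-K[1,2])/K[1,1]*d,-d],-1)
    W=X@P[:3,:3].T+P[:3,3]; W[d==0]=np.nan
    return W
def ray(n,u,v,z):
    c=calibration(n);K=c["K"];P=c["pose"]
    r=P[:3,:3]@np.array([(u-K[0,2])/K[0,0],-(v-K[1,2])/K[1,1],-1]);o=P[:3,3]
    return o+r*(z-o[2])/r[2]
def rect(W,m):
    p=W[m][:,:2].astype(np.float32); (c,s,a)=cv2.minAreaRect(p); return np.array(c),s,a,np.median(W[m][:,2]),m.sum()
def comp(m,uv):
    n,l=cv2.connectedComponents(m.astype(np.uint8),connectivity=4); return l==l[uv[1],uv[0]]
E
python3 - <<'E'
from h import *
T=np.load("top0.npz");W=xyz("top",T["d"]);z=W[...,2];p=T["p"]
S=np.load("side0.npz");WS=xyz("side",S["d"])
print("bench z",np.nanmedian(z[205:225,250:320]),"side",np.nanmedian(WS[250:300,290:310,2]))
for nm,uv,lo,hi in[("board",(145,255),22,45),("prism",(347,249),28,50),("base",(215,185),6,20),("base+all",(215,185),6,70),("bed",(285,163),17,30),("flask",(251,243),20,130),("petri",(380,206),5,40),("bottle",(254,155),50,100),("grip",(265,177),48,75),("wash",(346,192),50,260)]:
    m=comp((z>lo)&(z<hi),uv); print(nm,z[uv[1],uv[0]],*rect(W,m))
for nm,uv,lo,hi in[("board",(350,290),22,45),("prism",(325,152),28,50),("grip",(260,185),45,75),("bottle",(236,175),50,105),("bed",(255,205),17,30)]:
    m=comp((WS[...,2]>lo)&(WS[...,2]<hi),uv); print("side",nm,WS[uv[1],uv[0]],*rect(WS,m))
c=p[125:215,155:325]; cv2.imwrite("pics/c0.png",cv2.resize(c,None,fx=4.5,fy=4.5,interpolation=cv2.INTER_CUBIC))
E
```

```text
bench z 0.4252659114289372 side -1.4633718508395646
board 28.99106975248401 [390.5  327.41] (150.9386444091797, 120.1105728149414) 87.42912292480469 31.764478109498214 2457
prism 41.62412429414371 [ 408.56 -227.46] (160.01107788085938, 40.15561294555664) 79.16398620605469 40.15334677880264 909
base 9.725016941270724 [638.9   72.65] (153.0000762939453, 401.29718017578125) 5.1457953453063965 12.466856744724282 2976
base+all 9.725016941270724 [638.9   72.65] (153.0000762939453, 401.29718017578125) 5.1457953453063965 20.933945656071614 6834
bed 23.24921798543369 [637.47  -4.04] (124.6681137084961, 167.9667510986328) 4.907995223999023 22.46265351920374 1659
flask 3.1410081301053197 [546.65  99.27] (1096.2110595703125, 2305.88671875) 9.703004837036133 nan 159565
petri 22.244555415454442 [ 527.25 -323.32] (65.365478515625, 64.28589630126953) 46.38301467895508 18.687820148520473 448
bottle 112.57099406833117 [486.85  91.26] (956.1239624023438, 2302.83984375) 10.242104530334473 nan 180443
grip 60.79810166929906 [602.86   1.83] (40.62287902832031, 88.61140441894531) 7.050086498260498 61.736445470224 361
wash 151.91610189115931 [ 561.85 -199.81] (100.07501220703125, 63.84587097167969) 70.0610580444336 144.87809424493759 704
side board [399.93 338.81  31.81] [392.59 331.19] (151.70950317382812, 120.25723266601562) 87.38554382324219 30.554984710831036 3641
side prism [ 408.9  -214.37   38.13] [ 411.05 -223.23] (162.72653198242188, 39.853878021240234) 79.41107940673828 38.29214352870042 346
side grip [601.77  12.04  61.24] [605.26   1.62] (38.83740997314453, 157.3719024658203) 4.196737289428711 59.20626845997447 292
side bottle [660.7   38.96 109.83] [  385.37 -1104.62] (3531.091796875, 1571.62841796875) 71.20993041992188 nan 172077
side bed [613.68  51.62  23.19] [645.02   0.44] (132.7740936279297, 174.07815551757812) 2.663194179534912 20.53223754662463 807
```

View pics/c0.png

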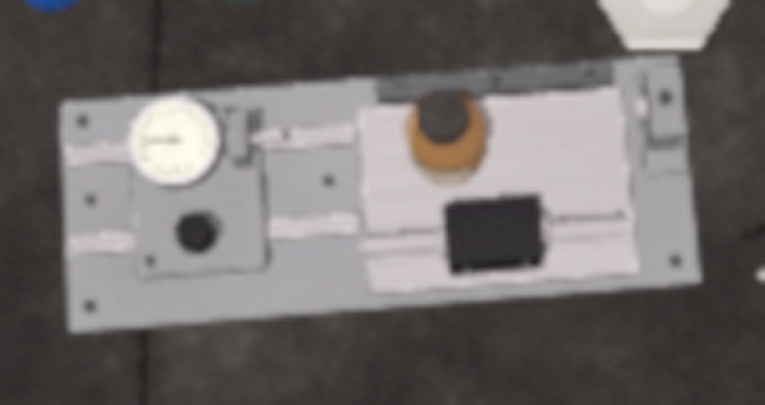

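The crop shows the bottle cap at crop (443,117) and the grip at (493,233). The knob is at (197,232) with the dial above it at (175,140), and the anvil is at (662,100). Next I work out the exact bottle, flask and knob positions, plus the camera offsets.

```bash
python3 - <<'E'
from h import *
for n in("top","side"):
    T=np.load(n+"0.npz");p=T["p"];W=xyz(n,T["d"]);hsv=cv2.cvtColor(p,cv2.COLOR_BGR2HSV)
    R=(W[...,0]>610)&(W[...,0]<720)&(W[...,1]>-30)&(W[...,1]<70)
    m=R&(W[...,2]>106)&(W[...,2]<116); print(n,"cap",*rect(W,m))
    m=R&(W[...,2]>45)&(W[...,2]<85); q=W[m]
    A=np.c_[2*q[:,:2],np.ones(len(q))]; s=np.linalg.lstsq(A,(q[:,:2]**2).sum(1),rcond=None)[0]
    print(" body fit",s[:2],np.sqrt(s[2]+s[0]**2+s[1]**2),len(q))
    th=np.radians(5.1);Rm=np.array([[np.cos(th),-np.sin(th)],[np.sin(th),np.cos(th)]])
    o=np.array([638.9,72.65])+Rm@[7,0] if n=="top" else np.array([641,76.5])+Rm@[7,0]
    C=(W[...,:2]-o)@Rm
    m=(W[...,2]>52)&(W[...,2]<70)&(abs(C[...,0]+34)<25)&(C[...,1]>30)&(C[...,1]<140); print(" knob",*rect(W,m),np.median(C[m],0))
    m=(W[...,2]>30)&(W[...,2]<70)&(abs(C[...,0]-25)<30)&(C[...,1]>60)&(C[...,1]<200); print(" dial",*rect(W,m),np.median(C[m],0))
    m=(W[...,2]>50)&(W[...,2]<66)&(abs(C[...,1]+182)<30)&(abs(C[...,0])<60); print(" anvil",*rect(W,m),C[m].min(0),C[m].max(0))
    m=(W[...,2]>32)&(W[...,2]<40)&(abs(C[...,0]-55)<12)&(abs(C[...,1]+80)<70);print(" rail C",C[m].min(0),C[m].max(0),m.sum())
    m=(W[...,0]>370)&(W[...,0]<480)&(W[...,1]>-50)&(W[...,1]<80)&(W[...,2]>12); print(" flask",*rect(W,m))
    c=calibration(n);P=np.linalg.inv(c["pose"])
    print(" origin C",o)
    for X in([216.3,-585.9,203.8],):
        x=P[:3,:3]@X+P[:3,3];print(" tcp px",c["K"][0,0]*x[0]/-x[2]+c["K"][0,2],c["K"][1,1]*x[1]/x[2]+c["K"][1,2])
E
```

```text
top cap [661.8   26.99] (30.351266860961914, 29.137392044067383) 0.40191450715065 112.28399613799752 111
 body fit [641.52   9.68] 29.168897437922347 222
 knob [602.64 180.03] (20.29138946533203, 22.094470977783203) 10.162321090698242 60.43769957215636 57 [-33.84 110.26]
 dial [660.61 185.95] (58.44366455078125, 98.80084228515625) 5.343410491943359 52.209509282368344 425 [ 23.67 114.71]
 anvil [ 657.63 -103.01] (31.658756256103516, 100.7967300415039) 85.36921691894531 58.04289285924392 136 [ -50.96 -195.37] [  44.67 -152.51]
 rail C [  43.37 -149.77] [ 59.21 -10.3 ] 222
 flask [424.18  34.67] (60.42481231689453, 60.945560455322266) 0.40288975834846497 45.76729124073813 329
 origin C [645.87  73.27]
 tcp px 530.068179501176 337.07205066486904
side cap [665.32  31.02] (29.346162796020508, 31.48236846923828) 56.162811279296875 110.41488687631761 75
 body fit [658.31   7.92] 42.63687105577682 349
 knob [606.09 185.33] (21.093149185180664, 21.125350952148438) 38.06245422363281 57.87940671953709 62 [-32.54 113.81]
 dial [665.09 195.01] (53.632301330566406, 85.0174331665039) 22.12726593017578 50.42530359397722 507 [ 25.38 123.54]
 anvil [ 688.58 -102.48] (45.045997619628906, 23.51888084411621) 8.059196472167969 55.151115118750226 77 [   2.11 -193.86] [  47.54 -170.36]
 rail C [  44.53 -148.44] [ 58.93 -10.23] 149
 flask [427.22  44.61] (51.762752532958984, 57.48366928100586) 43.37960433959961 55.08363302792702 689
 origin C [647.97  77.12]
 tcp px 372.6433536150388 64.56259372868432
```

Emit:
drive_tool(commands=[{"dp": [0.4,0.94,0],"rot": [0,0,-0.25]},{"dp": [0.4,0.94,0],"rot": [0,0,-0.25]},{"dp": [0.4,0.94,0],"rot": [0,0,-0.25]},{"dp": [0.4,0.94,0],"rot": [0,0,-0.25]},{"dp": [0.4,0.94,0],"rot": [0,0,-0.25]},{"dp": [0.4,0.94,0],"rot": [0,0,-0.25]},{"dp": [0.4,0.94,0],"rot": [0,0,-0.25]},{"dp": [0.4,0.94,0],"rot": [0,0,-0.25]},{"dp": [0.4,0.94,0],"rot": [0,0,-0.25]},{"dp": [0.4,0.94,0],"rot": [0,0,-0.25]},{"dp": [0.4,0.94,0],"rot": [0,0,-0.25]},{"dp": [0.4,0.94,0],"rot": [0,0,-0.25]}], fingers=1, newtons=40)

```text
t: 1.6
ee_pos: [408.7, -133.8, 204.5]
orientation: [-3.138, -0.143, 0.0]
ft_force: [1.1, 0.1, -0.2]
grip_width: 85.2
finger_force: 0.0
```

Emit:
drive_tool(commands=[{"dp": [0.8,0.51,0]},{"dp": [0.8,0.51,0]},{"dp": [0.8,0.51,0]},{"dp": [0.8,0.51,0]},{"dp": [0.8,0.51,0]},{"dp": [0.8,0.51,0]},{"dp": [0.8,0.51,0]},{"dp": [0.75,0.51,0]},{"dp": [0,0,0]}])

```text
$.commands[0]: bad value
```

```bash
python3 - <<'E'
from h import *
o=arm.observe();print(o["t"],o["ee_pos"],o["orientation"])
for n in("top","side"):
    p,d=grab_frame(n); np.savez(n+"1.npz",p=p,d=d)
    W=xyz(n,d);c=calibration(n);P=np.linalg.inv(c["pose"]);x=P[:3,:3]@o["ee_pos"]+P[:3,3]
    u=c["K"][0,0]*x[0]/-x[2]+c["K"][0,2];v=c["K"][1,1]*x[1]/x[2]+c["K"][1,2]
    print(n,u,v)
    if n=="side":
        a,b=int(u),int(v); cv2.imwrite("pics/s1.png",cv2.resize(p[max(0,b-60):b+60,a-70:a+70],None,fx=5,fy=5)); print(a-70,max(0,b-60))
E
```

```text
1.6 [ 408.68 -133.8   204.46] [-3.14 -0.14  0.  ]
top 321.44853938577546 247.0908242323712
side 331.3771246340707 113.68914516327948
261 53
```

View pics/s1.png

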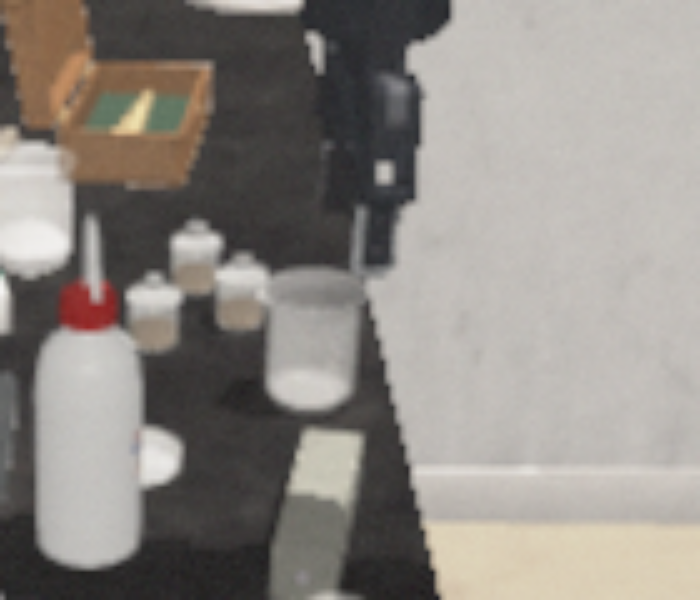

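The gripper's near finger tip is at about (337,106) in the side view. My move was refused because each row needs a "rot" value.

```bash
python3 - <<'E'
from h import *
for n in("side","top"):
    T=np.load(n+"1.npz");W=xyz(n,T["d"])
    R=(abs(W[...,0]-408)<90)&(abs(W[...,1]+134)<110)&(W[...,2]>195)
    for lo,hi in((200,225),(225,245),(245,265),(265,300),(300,340)):
        m=R&(W[...,2]>lo)&(W[...,2]<hi)
        if m.sum()>5:print(n,lo,m.sum(),W[m].min(0),W[m].max(0),np.median(W[m],0))
    m=R&(T["p"].min(-1)>170)&(W[...,2]<300)
    if m.any():print(" white",W[m].mean(0),m.sum())
E
```

```text
side 225 12 [ 402.19 -176.55  243.32] [426.27 -78.12 244.98] [ 410.92 -125.16  244.27]
side 245 103 [ 397.25 -176.19  245.12] [427.61 -67.88 264.97] [414.7  -80.65 255.96]
side 265 176 [ 394.11 -194.18  265.39] [431.   -50.01 299.95] [414.43 -75.84 283.46]
side 300 324 [ 391.42 -202.04  300.11] [434.03 -49.56 339.86] [417.6  -84.17 323.08]
top 265 24 [389.55 -93.08 280.21] [416.52 -62.31 299.95] [398.92 -85.34 295.91]
top 300 128 [ 389.53 -106.92  300.02] [421.82 -61.84 339.92] [401.18 -90.62 313.93]
```

Emit:
drive_tool(commands=[{"dp": [0.8,0.51,0],"rot": [0,0,0]},{"dp": [0.8,0.51,0],"rot": [0,0,0]},{"dp": [0.8,0.51,0],"rot": [0,0,0]},{"dp": [0.8,0.51,0],"rot": [0,0,0]},{"dp": [0.8,0.51,0],"rot": [0,0,0]},{"dp": [0.8,0.51,0],"rot": [0,0,0]},{"dp": [0.8,0.51,0],"rot": [0,0,0]},{"dp": [0.75,0.51,0],"rot": [0,0,0]}])

```text
t: 2.7
ee_pos: [663.3, 27.6, 203.9]
orientation: [3.138, 0.143, -0.002]
ft_force: [0.8, -0.4, 0.2]
grip_width: 85.8
finger_force: 0.0
```

```bash
python3 - <<'E'
from h import *
c=calibration("side");K=c["K"];P=c["pose"]
for u,v in((337,106.6),(337,108)):
    r=P[:3,:3]@np.array([(u-K[0,2])/K[0,0],-(v-K[1,2])/K[1,1],-1]);o=P[:3,3];s=(-77-o[1])/r[1];print(o+r*s)
o=arm.observe();print(o["ee_pos"],o["ft_force"])
p,d=grab_frame("side");np.savez("side2.npz",p=p,d=d);W=xyz("side",d)
R=(abs(W[...,0]-664)<90)&(abs(W[...,1]-28)<110)&(W[...,2]>180)
m=R&(W[...,2]<330);v,u=np.where(m);print(u.min(),u.max(),v.min(),v.max())
cv2.imwrite("pics/s2.png",cv2.resize(p[60:200,170:310],None,fx=4.2,fy=4.2))
for lo in range(200,330,10):
    q=W[R&(W[...,2]>lo)&(W[...,2]<lo+10)]
    if len(q):print(lo,len(q),q.min(0),q.max(0),np.median(q,0))
E
```

```text
[402.73 -77.   248.82]
[402.4  -77.   244.98]
[663.32  27.6  203.91] [ 0.85 -0.36  0.18]
220 237 84 135
240 27 [649.53 -20.54 242.41] [670.67  79.86 249.85] [658.71  75.83 245.87]
250 53 [650.98 -16.26 250.24] [680.19  86.63 259.97] [661.69  79.21 254.98]
260 49 [650.31 -16.54 260.15] [679.58  86.79 269.87] [661.32  80.38 264.02]
270 38 [649.88  75.25 270.33] [670.23  87.27 279.84] [659.06  82.14 274.6 ]
280 12 [647.16  83.47 280.19] [669.81 102.14 289.76] [657.38  89.56 286.97]
290 72 [645.82  59.18 291.07] [671.63 104.92 299.93] [657.47 100.26 295.76]
300 33 [644.33  64.67 300.02] [677.58 104.29 309.89] [648.92  97.13 305.61]
310 74 [644.8   40.6  310.04] [678.14 102.16 319.86] [653.    96.98 315.11]
320 86 [644.47 -32.17 320.06] [682.96 102.01 329.74] [655.16  96.24 324.18]
```

View pics/s2.png

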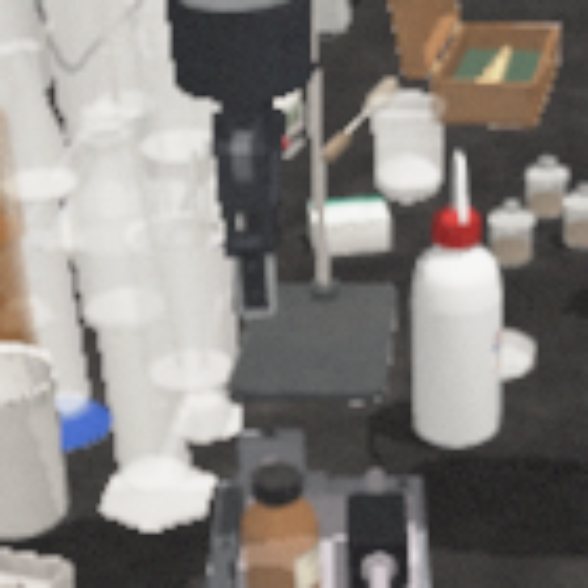

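The side view shows the open finger pad tip at about (231,136). The bottle cap is at (236,176), straight below it.

Emit:
drive_tool(commands=[{"dp": [0,0.04,-0.78],"rot": [0,0,0]},{"dp": [0,0,-0.78],"rot": [0,0,0]},{"dp": [0,0,-0.78],"rot": [0,0,0]},{"dp": [0,0,-0.78],"rot": [0,0,0]},{"dp": [0,0,-0.78],"rot": [0,0,0]},{"dp": [0,0,0],"rot": [0,0,0]}])

```text
t: 3.5
ee_pos: [660.2, 28.4, 45.8]
orientation: [3.138, 0.144, -0.009]
ft_force: [-0.1, 0.1, 0.7]
grip_width: 85.3
finger_force: 0.0
```

```bash
python3 - <<'E'
from h import *
o=arm.observe();print(o["t"],o["ee_pos"],o["ft_force"])
p,d=grab_frame("side");np.savez("side3.npz",p=p,d=d)
cv2.imwrite("pics/s3.png",cv2.resize(p[110:260,170:310],None,fx=4,fy=4))
E
```

```text
3.5 [660.22  28.4   45.8 ] [-0.13  0.14  0.69]
```

View pics/s3.png

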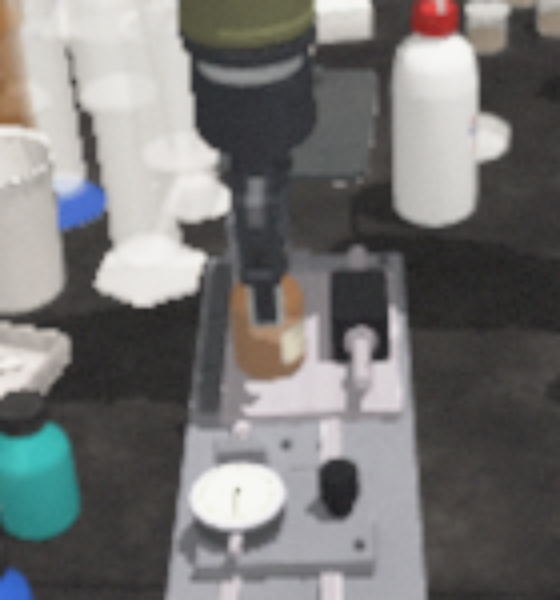

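The near fingertip is at about (236,191), in front of the bottle's straight side and roughly centred on it. Closing here.

Emit:
drive_tool(commands=[{"dp": [0,0,0],"rot": [0,0,0]},{"dp": [0,0,0],"rot": [0,0,0]},{"dp": [0,0,0],"rot": [0,0,0]},{"dp": [0,0,0],"rot": [0,0,0]}], fingers=0.4, newtons=40)

```text
t: 4.05
ee_pos: [663.6, 29.0, 50.4]
orientation: [3.137, 0.144, 0.004]
ft_force: [-1.1, -1.1, 5.8]
grip_width: 41.5
finger_force: 36.7
```

Emit:
drive_tool(commands=[{"dp": [0,0,0],"rot": [0,0,0]},{"dp": [0,0,0],"rot": [0,0,0]},{"dp": [0,0,-0.2],"rot": [0,0,0]},{"dp": [0,0,-0.15],"rot": [0,0,0]},{"dp": [0,0,0],"rot": [0,0,0]}], fingers=1)

```text
t: 4.68
ee_pos: [661.8, 29.6, 33.5]
orientation: [-3.138, -0.145, 0.003]
ft_force: [0.0, 0.3, 0.7]
grip_width: 85.5
finger_force: 0.0
```

Emit:
drive_tool(commands=[{"dp": [0,0,0],"rot": [0,0,0]},{"dp": [0,0,0],"rot": [0,0,0]},{"dp": [0,0,0],"rot": [0,0,0]},{"dp": [0,0,0],"rot": [0,0,0]}], fingers=0.4)

```text
t: 5.18
ee_pos: [663.0, 29.8, 35.1]
orientation: [-3.138, -0.144, -0.002]
ft_force: [0.5, -0.4, 3.7]
grip_width: 46.5
finger_force: 41.5
```

Emit:
drive_tool(commands=[{"dp": [0,0,0],"rot": [0,0,0]},{"dp": [0,0,0],"rot": [0,0,0]},{"dp": [0,0,-0.1],"rot": [0,0,0]},{"dp": [0,0,-0.08],"rot": [0,0,0]}], fingers=1)

```text
t: 5.68
ee_pos: [662.3, 29.6, 26.9]
orientation: [3.138, 0.144, -0.001]
ft_force: [-0.4, 0.1, 0.7]
grip_width: 85.5
finger_force: 0.0
```

Emit:
drive_tool(commands=[{"dp": [0,0,0],"rot": [0,0,0]},{"dp": [0,0,0],"rot": [0,0,0]},{"dp": [0,0,0],"rot": [0,0,0]},{"dp": [0,0,0],"rot": [0,0,0]}], fingers=0.4)

```text
t: 6.18
ee_pos: [662.9, 29.8, 27.7]
orientation: [-3.138, -0.144, -0.001]
ft_force: [1.0, 0.5, 1.0]
grip_width: 46.8
finger_force: 41.4
```

Emit:
drive_tool(commands=[{"dp": [0,0,0.5],"rot": [0,0,0]},{"dp": [0,0,1],"rot": [0,0,0]},{"dp": [-0.97,0.6,0],"rot": [0,0,-1]},{"dp": [-0.97,0.6,0],"rot": [0,0,-1]},{"dp": [-0.97,0.6,0],"rot": [0,0,-1]},{"dp": [-0.97,0.6,0],"rot": [0,0,-1]},{"dp": [-0.97,0.6,0],"rot": [0,0,-1]},{"dp": [0,0,-0.6],"rot": [0,0,0]},{"dp": [0,0,-0.6],"rot": [0,0,0]},{"dp": [0,0,-0.6],"rot": [0,0,0]},{"dp": [0,0,0],"rot": [0,0,0]}])

```text
t: 7.55
ee_pos: [467.1, 149.3, 14.1]
orientation: [3.094, -0.537, -0.005]
ft_force: [0.0, -0.6, -1.2]
grip_width: 46.9
finger_force: 41.7
```

```bash
python3 - <<'E'
from h import *
o=arm.observe();print(o["t"],o["ee_pos"],o["q"],o["ft_force"])
for n in("top","side"):
    p,d=grab_frame(n);W=xyz(n,d)
    R=(abs(W[...,0]-470)<50)&(abs(W[...,1]-151)<70)&(W[...,2]<60)
    hsv=cv2.cvtColor(p,cv2.COLOR_BGR2HSV);m=R&(hsv[...,0]>5)&(hsv[...,0]<20)&(hsv[...,1]>110)&(hsv[...,2]>60)
    if m.any():print(n,m.sum(),np.percentile(W[m],[2,50],axis=0))
E
```

```text
7.55 [467.12 149.29  14.13] [-0.21  0.56 -0.22  2.08  0.23  0.53 -2.51] [ 0.03 -0.56 -1.23]
side 119 [[449.98 156.48  13.65]
 [479.25 170.36  27.55]]
```

Emit:
drive_tool(commands=[{"dp": [0,0,-0.15],"rot": [0,0,0]},{"dp": [0,0,-0.04],"rot": [0,0,0]},{"dp": [0,0,0],"rot": [0,0,0]}])

```text
t: 8.02
ee_pos: [468.6, 149.7, 7.9]
orientation: [-3.095, 0.538, -0.0]
ft_force: [0.2, 0.2, -1.5]
grip_width: 47.0
finger_force: 41.7
```

Emit:
drive_tool(commands=[{"dp": [0,0,-0.03],"rot": [0,0,0]},{"dp": [0,0,-0.02],"rot": [0,0,0]},{"dp": [0,0,0],"rot": [0,0,0]}])

```text
t: 8.4
ee_pos: [468.5, 149.7, 5.7]
orientation: [3.095, -0.538, -0.0]
ft_force: [0.0, -0.4, -0.8]
grip_width: 46.9
finger_force: 41.7
```

Emit:
drive_tool(commands=[{"dp": [0,0,0],"rot": [0,0,0]},{"dp": [0,0,0],"rot": [0,0,0]},{"dp": [0,0,0],"rot": [0,0,0]},{"dp": [0,0,1],"rot": [0,0,0]},{"dp": [0,0,1],"rot": [0,0,0]},{"dp": [0,0,1],"rot": [0,0,1]},{"dp": [0.48,-0.52,0],"rot": [0,0,1]},{"dp": [0.48,-0.52,0],"rot": [0,0,1]},{"dp": [0.48,-0.52,0],"rot": [0,0,1]},{"dp": [0.48,-0.52,0],"rot": [0,0,1]},{"dp": [0.48,-0.52,0],"rot": [0,0,1]},{"dp": [0.48,-0.52,0],"rot": [0,0,1]}], fingers=1)

```text
t: 9.9
ee_pos: [584.2, 24.1, 125.7]
orientation: [3.113, 0.422, -0.0]
ft_force: [-0.6, 0.5, 0.4]
grip_width: 85.7
finger_force: 0.0
```

Emit:
drive_tool(commands=[{"dp": [0.48,-0.52,0],"rot": [0,0,1]},{"dp": [0,0,0],"rot": [0,0,1]},{"dp": [0,0,0],"rot": [0,0,1]},{"dp": [0,0,0],"rot": [0,0,1]},{"dp": [0,0,0],"rot": [0,0,1]},{"dp": [0,0,0],"rot": [0,0,1]},{"dp": [0,0,0],"rot": [0,0,1]},{"dp": [0,0,0],"rot": [0,0,1]},{"dp": [0,0,0],"rot": [0,0,1]},{"dp": [0,0,0],"rot": [0,0,1]},{"dp": [0,0,0],"rot": [0,0,1]},{"dp": [0,0,0],"rot": [0,0,1]}])

```text
t: 11.4
ee_pos: [602.8, 3.9, 125.7]
orientation: [-2.485, -1.922, 0.001]
ft_force: [-0.5, -0.3, 0.8]
grip_width: 85.6
finger_force: 0.0
```

```bash
python3 - <<'E'
from h import *
from scipy.spatial.transform import Rotation as R
o=arm.observe();M=R.from_rotvec(o["orientation"]).as_matrix();print(o["t"],o["ee_pos"],o["q"],o["ft_force"],np.degrees(np.arctan2(M[1,1],M[0,1])))
p,d=grab_frame("top");W=xyz("top",d);np.savez("top4.npz",p=p,d=d)
m=(abs(W[...,0]-468)<40)&(abs(W[...,1]-150)<40)&(W[...,2]>82)&(W[...,2]<100);print(*rect(W,m))
p,d=grab_frame("side");W=xyz("side",d)
m=(abs(W[...,0]-468)<40)&(abs(W[...,1]-150)<40)&(W[...,2]>82)&(W[...,2]<100);print(*rect(W,m))
E
```

```text
11.4 [602.76   3.94 125.66] [ 0.38  0.62 -0.71  1.67  0.46  1.03 -0.73] [-0.54 -0.29  0.8 ] -14.574673466336462
[468.57 146.17] (28.79469871520996, 29.107650756835938) 2.6325151920318604 89.74426874741937 116
[470.86 152.32] (29.724695205688477, 30.464311599731445) 87.81568145751953 88.29354157879129 114
```

Emit:
drive_tool(commands=[{"dp": [0.03,-0.08,-0.3],"rot": [0,0,1]},{"dp": [0,0,-0.3],"rot": [0,0,1]},{"dp": [0,0,-0.3],"rot": [0,0,1]},{"dp": [0,0,-0.3],"rot": [0,0,0.94]},{"dp": [0,0,0],"rot": [0,0,0]}])

```text
t: 12.12
ee_pos: [603.4, 0.6, 76.8]
orientation: [-2.125, -2.312, 0.002]
ft_force: [0.3, -0.7, 0.2]
grip_width: 85.5
finger_force: 0.0
```

```bash
python3 - <<'E'
from h import *
o=arm.observe();print(o["t"],o["ee_pos"],o["q"],o["ft_force"])
p,d=grab_frame("side");W=xyz("side",d);np.savez("side5.npz",p=p,d=d)
cv2.imwrite("pics/s5.png",cv2.resize(p[100:240,190:330],None,fx=4.2,fy=4.2))
for x0 in range(540,670,8):
    m=(abs(W[...,0]-x0)<4)&(abs(W[...,1]-2)<30)&(W[...,2]>66)&(W[...,2]<180)
    if m.any():print(x0,W[m][:,2].min(),m.sum())
E
```

```text
12.125 [603.42   0.61  76.85] [ 0.42  0.7  -0.77  1.72  0.57  0.97 -0.49] [ 0.31 -0.67  0.25]
540 157.97669704969502 18
548 123.76033067083802 33
556 119.10742877071743 64
564 118.92971525671885 43
572 167.25293232807843 8
588 176.6781317388229 4
596 175.2120747052332 6
604 176.0343434615147 4
612 176.17253459707587 5
620 176.2325171649788 3
628 178.0881899655787 2
636 173.35982181356223 6
644 120.38051387198402 27
652 119.15399328478009 65
660 125.38177561690895 44
668 160.09582428741555 24
```

View pics/s5.png

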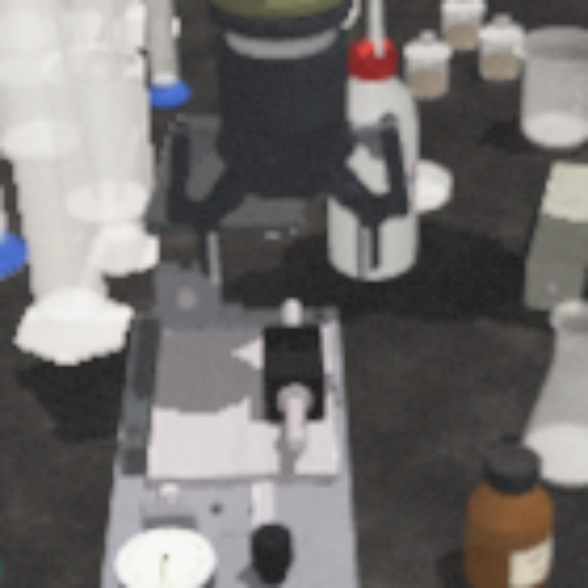

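The side view shows both open fingertips at about (240,166) and (278,164), straddling the grip. By depth their tips are about 42 mm above the reported TCP, so I'll descend in stages and measure again.

Emit:
drive_tool(commands=[{"dp": [0.01,0,-0.4],"rot": [0,0,0]},{"dp": [0,0,-0.4],"rot": [0,0,0]},{"dp": [0,0,-0.4],"rot": [0,0,0]},{"dp": [0,0,0],"rot": [0,0,0]}])

```text
t: 12.68
ee_pos: [603.3, 0.7, 27.9]
orientation: [-2.121, -2.314, 0.003]
ft_force: [0.6, 0.2, -0.2]
grip_width: 85.5
finger_force: 0.0
```

```bash
cat >> h.py <<'E'
def tips(n="side"):
    o=arm.observe();p,d=grab_frame(n);W=xyz(n,d);e=o["ee_pos"];print(o["t"],e,o["ft_force"],o["q"][6])
    L=W-e; dark=p.max(-1)<90
    for s in(-1,1):
        m=(abs(L[...,0]-s*47)<14)&(abs(L[...,1])<22)&(L[...,2]>8)&(L[...,2]<110)
        z=np.sort(W[m][:,2]);print(s,z[:6],m.sum(),np.median(W[m][:,:2],0))
E
python3 -c "
from h import *
tips()"
```

```text
12.675 [603.35   0.75  27.94] [ 0.6   0.23 -0.22] -0.538144222073371
-1 [66.54 68.44 68.79 72.82 73.25 74.56] 158 [556.34   7.1 ]
1 [68.56 68.62 69.83 71.16 71.78 72.09] 158 [651.52  14.2 ]
```

Emit:
drive_tool(commands=[{"dp": [0.01,0,-0.3],"rot": [0,0,0]},{"dp": [0,0,-0.3],"rot": [0,0,0]},{"dp": [0,0,-0.1],"rot": [0,0,0]}])

```text
t: 13.1
ee_pos: [604.3, 0.7, 0.7]
orientation: [-2.122, -2.315, 0.002]
ft_force: [-0.6, 0.4, -0.3]
grip_width: 85.5
finger_force: 0.0
```

Emit:
drive_tool(commands=[{"dp": [0,0,0],"rot": [0,0,0]},{"dp": [0,0,0],"rot": [0,0,0]},{"dp": [0,0,0],"rot": [0,0,0]},{"dp": [0,0,0],"rot": [0,0,0]},{"dp": [0,0,0],"rot": [0,0,0]}], fingers=0.3, newtons=50)

```text
t: 13.72
ee_pos: [605.1, 1.0, 2.3]
orientation: [2.123, 2.315, 0.0]
ft_force: [-1.0, -0.3, 6.8]
grip_width: 39.5
finger_force: 51.9
```

Emit:
drive_tool(commands=[{"dp": [0,0,0.5],"rot": [0,0,0]},{"dp": [0,0,1],"rot": [0,0,0]},{"dp": [0,0,1],"rot": [0,0,0]},{"dp": [-0.6,0.91,0],"rot": [0,0,0]},{"dp": [-0.59,0.92,0],"rot": [0,0,0]},{"dp": [-0.59,0.91,0],"rot": [0,0,0]},{"dp": [-0.59,0.92,0],"rot": [0,0,0]},{"dp": [-0.6,0.91,0],"rot": [0,0,0]},{"dp": [-0.59,0.91,0],"rot": [0,0,0]},{"dp": [-0.59,0.91,0],"rot": [0,0,0]},{"dp": [-0.59,0.91,0],"rot": [0,0,0]},{"dp": [-0.59,0.91,0],"rot": [0,0,0]}])

```text
t: 15.22
ee_pos: [390.9, 330.4, 102.6]
orientation: [2.123, 2.316, 0.001]
ft_force: [0.7, 0.5, -2.6]
grip_width: 39.6
finger_force: 51.4
```

Emit:
drive_tool(commands=[{"dp": [0,0,-0.6],"rot": [0,0,0]},{"dp": [0,0,-0.6],"rot": [0,0,0]},{"dp": [0,0,-0.6],"rot": [0,0,0]},{"dp": [0,0,-0.2],"rot": [0,0,0]},{"dp": [0,0,0],"rot": [0,0,0]}])

```text
t: 15.85
ee_pos: [391.7, 329.4, 22.1]
orientation: [-2.123, -2.316, 0.0]
ft_force: [-0.3, 0.2, -3.7]
grip_width: 39.4
finger_force: 51.1
```

```bash
python3 - <<'E'
from h import *
o=arm.observe();print(o["t"],o["ee_pos"],o["q"],o["ft_force"],o["grip_width"])
p,d=grab_frame("side");W=xyz("side",d)
m=(p.max(-1)<70)&(abs(W[...,0]-391)<25)&(W[...,1]>345)&(W[...,1]<372)&(W[...,2]<110)&(W[...,2]>30);q=W[m];print(len(q),q.min(0),q.max(0))
cv2.imwrite("pics/s6.png",cv2.resize(p[190:340,270:420],None,fx=4,fy=4))
E
```

```text
15.85 [391.67 329.37  22.08] [-0.3   0.64 -0.69  2.01  0.63  0.71 -1.3 ] [-0.28  0.21 -3.69] 39.38744018553676
271 [372.17 345.14  45.08] [411.76 361.91  82.31]
```

View pics/s6.png

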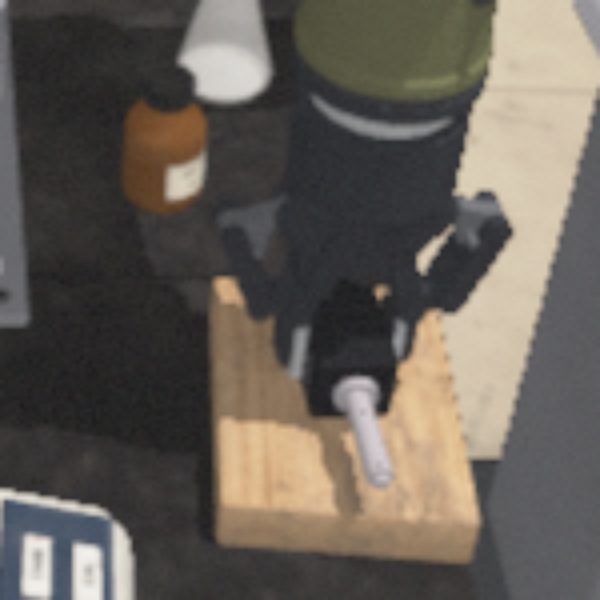

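The bar is held level above the middle of the board, with the grip centred at about (357,284). The bottle stands upright at (311,227).

Emit:
drive_tool(commands=[{"dp": [0,0,-0.2],"rot": [0,0,0]},{"dp": [0,0,-0.03],"rot": [0,0,0]},{"dp": [0,0,0],"rot": [0,0,0]}])

```text
t: 16.27
ee_pos: [391.7, 329.3, 12.6]
orientation: [2.123, 2.316, -0.0]
ft_force: [1.0, -0.6, -3.1]
grip_width: 39.3
finger_force: 51.2
```

Emit:
drive_tool(commands=[{"dp": [0,0,-0.03],"rot": [0,0,0]},{"dp": [0,0,-0.02],"rot": [0,0,0]}])

```text
t: 16.52
ee_pos: [391.9, 329.4, 12.2]
orientation: [2.122, 2.315, 0.001]
ft_force: [-3.5, -5.9, 24.9]
grip_width: 39.1
finger_force: 54.9
```

Emit:
drive_tool(commands=[{"dp": [0,0,0.02],"rot": [0,0,0]},{"dp": [0,0,0],"rot": [0,0,0]},{"dp": [0,0,0],"rot": [0,0,0]},{"dp": [0,0,1],"rot": [0,0,0]},{"dp": [0,0,1],"rot": [0,0,0]},{"dp": [0,0,1],"rot": [0,0,0]},{"dp": [0.2,-0.92,0.5],"rot": [0,0,-0.21]},{"dp": [0.2,-0.92,0],"rot": [0,0,-0.21]},{"dp": [0.2,-0.92,0],"rot": [0,0,-0.21]},{"dp": [0.2,-0.92,0],"rot": [0,0,-0.21]},{"dp": [0.2,-0.92,0],"rot": [0,0,-0.21]},{"dp": [0.2,-0.92,0],"rot": [0,0,-0.21]}], fingers=1)

```text
t: 18.02
ee_pos: [439.9, 107.3, 151.4]
orientation: [2.248, 2.195, 0.0]
ft_force: [-0.3, 0.1, -0.2]
grip_width: 85.5
finger_force: 0.0
```

Emit:
drive_tool(commands=[{"dp": [0.1,-0.92,0],"rot": [0,0,-0.21]},{"dp": [0,-0.92,0],"rot": [0,0,-0.21]},{"dp": [-0.1,-0.92,0],"rot": [0,0,-0.21]},{"dp": [-0.1,-0.92,0],"rot": [0,0,-0.21]},{"dp": [-0.1,-0.92,0],"rot": [0,0,-0.21]},{"dp": [-0.1,-0.92,0],"rot": [0,0,-0.21]},{"dp": [-0.2,-0.92,0],"rot": [0,0,-0.21]},{"dp": [-0.2,-0.92,0],"rot": [0,0,-0.21]},{"dp": [-0.1,-0.92,0],"rot": [0,0,-0.21]},{"dp": [0,0,0],"rot": [0,0,0]}])

```text
t: 19.27
ee_pos: [406.8, -225.6, 150.9]
orientation: [-2.425, -1.996, 0.001]
ft_force: [0.3, -0.4, -0.2]
grip_width: 85.5
finger_force: 0.0
```

```bash
python3 - <<'E'
from h import *
from scipy.spatial.transform import Rotation as R
o=arm.observe();M=R.from_rotvec(o["orientation"]).as_matrix();print(o["t"],o["ee_pos"],o["q"],np.degrees(np.arctan2(M[1,1],M[0,1])),o["ft_force"])
for n in("top","side"):
    p,d=grab_frame(n);W=xyz(n,d);np.savez(n+"7.npz",p=p,d=d)
    dark=p.max(-1)<80
    m=dark&(abs(W[...,0]-392)<45)&(abs(W[...,1]-329)<45)&(W[...,2]>62)&(W[...,2]<80);print(n,"bar",*rect(W,m))
    m=(abs(W[...,0]-468)<40)&(abs(W[...,1]-150)<40)&(W[...,2]>82)&(W[...,2]<100);print(" cap",*rect(W,m))
    # empty comparator
    m=(W[...,2]>6)&(W[...,2]<66)&(W[...,0]>540)&(W[...,0]<750)&(W[...,1]>-150)&(W[...,1]<300)
    print(" comp",*rect(W,comp(m,(215,185) if n=="top" else (245,260))))
    q=W[...,2];m=comp((q>17)&(q<29)&(W[...,1]<90),(285,163) if n=="top" else (240,200));print(" bed",*rect(W,m))
tips()
E
```

```text
19.275 [ 406.84 -225.56  150.9 ] [ 1.01  0.39 -0.77  1.98  0.35  0.9  -0.13] -11.084858866923776 [ 0.27 -0.35 -0.16]
top bar [392.96 324.73] (36.43122100830078, 58.23027420043945) 5.046880722045898 71.43899455697215 313
 cap [468.55 146.78] (29.75702667236328, 29.953889846801758) 22.270193099975586 89.96878330896539 117
 comp [638.86  72.13] (152.64456176757812, 400.8545227050781) 4.331379413604736 20.715686110073193 7101
 bed [636.93  -0.64] (123.68578338623047, 179.41751098632812) 4.803695201873779 22.299811380294386 2490
side bar [393.66 330.23] (39.67692565917969, 59.218441009521484) 3.5712807178497314 70.39099558523287 511
 cap [472.55 151.58] (30.009523391723633, 31.345970153808594) 33.98466110229492 88.23748337374582 115
 comp [641.   76.3] (149.8514404296875, 402.5218200683594) 4.79146146774292 19.393624826726636 5852
 bed [646.01 -15.38] (132.44337463378906, 205.3509063720703) 3.1092498302459717 20.48947500402005 1663
19.375 [ 407.63 -222.41  151.24] [ 0.16 -0.44  0.33] -0.13542475859255307
-1 [191.77 192.22 195.57 196.94 197.09 198.16] 119 [ 363.76 -204.69]
1 [189.36 191.14 193.55 193.76 194.85 196.35] 133 [ 456.41 -221.79]
```

Emit:
drive_tool(commands=[{"dp": [0.05,-0.06,-0.9],"rot": [0,0,0]},{"dp": [0,0,-0.9],"rot": [0,0,0]},{"dp": [0,0,-0.9],"rot": [0,0,0]},{"dp": [0,0,-0.9],"rot": [0,0,0]},{"dp": [0,0,-0.18],"rot": [0,0,0]},{"dp": [0,0,0],"rot": [0,0,0]}])

```text
t: 20.18
ee_pos: [410.2, -224.3, 0.6]
orientation: [-2.418, -2.005, -0.0]
ft_force: [-0.8, -0.3, 0.7]
grip_width: 85.7
finger_force: 0.0
```

Emit:
drive_tool(commands=[{"dp": [0,0,0],"rot": [0,0,0]},{"dp": [0,0,0],"rot": [0,0,0]},{"dp": [0,0,0],"rot": [0,0,0]},{"dp": [0,0,0],"rot": [0,0,0]},{"dp": [0,0,0],"rot": [0,0,0]}], fingers=0.3, newtons=60)

```text
t: 20.8
ee_pos: [409.9, -225.5, 1.2]
orientation: [2.42, 2.001, -0.0]
ft_force: [-1.9, 0.3, 9.5]
grip_width: 38.4
finger_force: 59.8
```

Emit:
drive_tool(commands=[{"dp": [0,0,0.5],"rot": [0,0,0]},{"dp": [0,0,1],"rot": [0,0,0]},{"dp": [0,0,1],"rot": [0,0,0]},{"dp": [0,0,0.62],"rot": [0,0,0]},{"dp": [0.2,0.92,0],"rot": [0,0,0]},{"dp": [0.2,0.92,0],"rot": [0,0,0]},{"dp": [0.2,0.92,0],"rot": [0,0,0]},{"dp": [0.2,0.92,0],"rot": [0,0,0]},{"dp": [0.2,0.92,0],"rot": [0,0,0]},{"dp": [0.91,0.19,0],"rot": [0,0,0.52]},{"dp": [0.91,0.19,0],"rot": [0,0,0.52]},{"dp": [0.91,0.19,0],"rot": [0,0,0.52]}])

```text
t: 22.3
ee_pos: [559.2, -18.4, 124.6]
orientation: [-2.276, -2.164, 0.002]
ft_force: [-0.3, -0.3, -5.7]
grip_width: 38.1
finger_force: 63.7
```

Emit:
drive_tool(commands=[{"dp": [0.91,0.19,0],"rot": [0,0,0.52]},{"dp": [0.91,0.19,0],"rot": [0,0,0.52]},{"dp": [0.9,0.18,0],"rot": [0,0,0.54]},{"dp": [0,0,-0.6],"rot": [0,0,0]},{"dp": [0,0,-0.6],"rot": [0,0,0]},{"dp": [0,0,0],"rot": [0,0,0]}])

```text
t: 23.05
ee_pos: [665.4, 3.1, 74.2]
orientation: [-2.121, -2.312, 0.007]
ft_force: [-1.2, -0.8, -5.4]
grip_width: 38.0
finger_force: 63.7
```

```bash
cat >> h.py <<'E'
O=np.array([646.9,75.0]);TH=np.radians(4.9);RM=np.array([[np.cos(TH),-np.sin(TH)],[np.sin(TH),np.cos(TH)]])
BIAS={"top":np.array([1.,2.0]),"side":np.array([-1.,-2.0])}
def C(W,n):return (W[...,:2]+BIAS[n]-O)@RM
def prism(zt,n):
    p,d=grab_frame(n);W=xyz(n,d);c=C(W,n);ok=(p.max(-1)>95)&(abs(W[...,2]-zt)<5)&(abs(c[...,0]-15)<45)&(c[...,1]>-162)&(c[...,1]<30)
    q=c[ok];r=cv2.minAreaRect(q.astype(np.float32));print(n,len(q),"C min",q.min(0),"max",q.max(0),np.array(r[0]),r[1],r[2],np.median(W[ok][:,2]));return p,d
E
python3 - <<'E'
from h import *
from scipy.spatial.transform import Rotation as R
o=arm.observe();M=R.from_rotvec(o["orientation"]).as_matrix();print(o["t"],o["ee_pos"],o["q"],np.degrees(np.arctan2(M[1,1],M[0,1])),o["ft_force"],o["grip_width"])
z=o["ee_pos"][2]-1+40
for n in("top","side"):
    p,d=prism(z,n); np.savez(n+"8.npz",p=p,d=d)
cv2.imwrite("pics/s8.png",cv2.resize(p[100:260,180:320],None,fx=3.7,fy=3.7))
E
```

```text
23.05 [665.39   3.13  74.23] [ 0.36  0.77 -0.73  1.54  0.57  1.06 -0.44] 4.916811340230211 [-1.22 -0.82 -5.45] 37.97005408940364
top 340 C min [-12.46 -94.89] max [33.25  6.5 ] [ 10.15 -44.26] (102.83045959472656, 41.68315505981445) 85.62713623046875 113.15512770210421
side 491 C min [ -13.71 -154.1 ] max [39.19  7.22] [ 12.19 -72.2 ] (160.62181091308594, 52.513916015625) 85.68497467041016 112.95190318668858
```

View pics/s8.png

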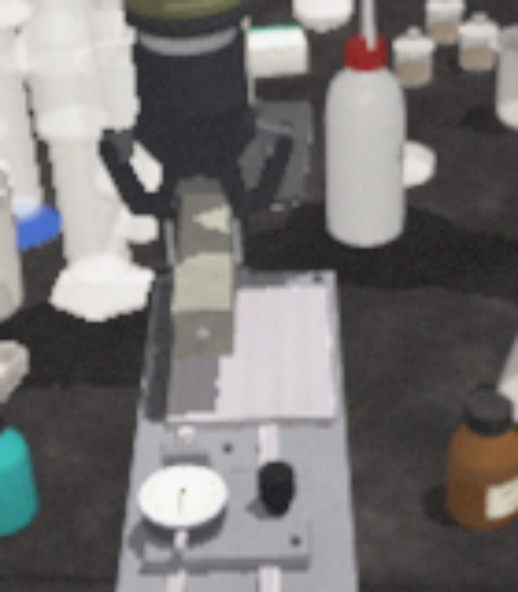

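The prism is held level and parallel to the rail above the bed, with its near end at about (235,190) and clear of the anvil and rail. Lowering it now.

Emit:
drive_tool(commands=[{"dp": [0,0,-0.4],"rot": [0,0,0]},{"dp": [0,0,-0.4],"rot": [0,0,0]},{"dp": [0,0,-0.35],"rot": [0,0,0]},{"dp": [0,0,-0.04],"rot": [0,0,0]},{"dp": [0,0,0],"rot": [0,0,0]}])

```text
t: 23.78
ee_pos: [667.8, 4.3, 29.3]
orientation: [-2.124, -2.315, -0.0]
ft_force: [-0.6, 0.6, -5.2]
grip_width: 38.0
finger_force: 63.7
```

Emit:
drive_tool(commands=[{"dp": [0,0,-0.04],"rot": [0,0,0]},{"dp": [0,0,0],"rot": [0,0,0]}])

```text
t: 24.02
ee_pos: [667.9, 4.1, 28.1]
orientation: [2.124, 2.314, 0.0]
ft_force: [-0.2, -0.5, -5.5]
grip_width: 38.3
finger_force: 63.7
```

Emit:
drive_tool(commands=[{"dp": [0,0,-0.08],"rot": [0,0,0]},{"dp": [0,0,-0.03],"rot": [0,0,0]},{"dp": [0,0,0],"rot": [0,0,0]}])

```text
t: 24.4
ee_pos: [667.7, 4.1, 23.4]
orientation: [2.124, 2.315, -0.0]
ft_force: [-1.2, -1.1, -4.7]
grip_width: 38.1
finger_force: 63.9
```

Emit:
drive_tool(commands=[{"dp": [0,0,-0.02],"rot": [0,0,0]},{"dp": [0.01,-0.1,0],"rot": [0,0,0]},{"dp": [0.01,-0.08,0],"rot": [0,0,0]},{"dp": [0,0,0],"rot": [0,0,0]}])

```text
t: 24.9
ee_pos: [669.5, -2.3, 23.4]
orientation: [2.123, 2.314, 0.004]
ft_force: [-0.1, 3.6, 4.9]
grip_width: 38.4
finger_force: 64.9
```

Emit:
drive_tool(commands=[{"dp": [0,-0.04,0],"rot": [0,0,0]},{"dp": [0,-0.04,0],"rot": [0,0,0]}])

```text
t: 25.15
ee_pos: [669.4, -4.8, 23.4]
orientation: [2.123, 2.315, 0.004]
ft_force: [1.1, 5.0, 5.7]
grip_width: 38.5
finger_force: 65.0
```

Emit:
drive_tool(commands=[{"dp": [0,-0.04,0],"rot": [0,0,0]},{"dp": [0,-0.03,0],"rot": [0,0,0]}])

```text
t: 25.4
ee_pos: [669.3, -5.4, 23.4]
orientation: [-2.121, -2.316, -0.008]
ft_force: [-0.2, 10.6, 3.7]
grip_width: 38.1
finger_force: 64.9
```

Emit:
drive_tool(commands=[{"dp": [0.08,0.01,0],"rot": [0,0,0]},{"dp": [0.08,0.01,0],"rot": [0,0,0]},{"dp": [0,0,0],"rot": [0,0,0]}])

```text
t: 25.78
ee_pos: [671.3, -5.2, 23.4]
orientation: [-2.118, -2.313, 0.004]
ft_force: [-14.0, 7.8, 15.3]
grip_width: 38.3
finger_force: 66.1
```

Emit:
drive_tool(commands=[{"dp": [-0.1,0,0],"rot": [0,0,0]},{"dp": [0,0,0],"rot": [0,0,0]},{"dp": [0,0,0],"rot": [0,0,0]},{"dp": [0,0,0.3],"rot": [0,0,0]},{"dp": [0,0,0],"rot": [0,0,0]}], fingers=0.75)

```text
t: 26.4
ee_pos: [671.9, -8.2, 36.0]
orientation: [2.123, 2.313, 0.003]
ft_force: [-0.5, 0.7, -0.8]
grip_width: 64.1
finger_force: 0.0
```

Emit:
drive_tool(commands=[{"dp": [0,0,0],"rot": [0,0,0]},{"dp": [0,0,0],"rot": [0,0,0]},{"dp": [0,0,0],"rot": [0,0,0]},{"dp": [0,0,0],"rot": [0,0,0]}], fingers=0.3, newtons=40)

```text
t: 26.9
ee_pos: [671.3, -8.2, 35.4]
orientation: [2.123, 2.314, 0.001]
ft_force: [-1.1, -0.4, 5.5]
grip_width: 25.2
finger_force: 3.0
```

```bash
python3 - <<'E'
from h import *
for n in("top","side"): p,d=prism(62 if n=="top" else 60,n)
E
```

```text
top 348 C min [  -2.73 -117.87] max [37.6  -2.23] [ 16.07 -60.78] (115.54652404785156, 39.93109130859375) 87.5700454711914 62.36908278501744
side 403 C min [  -1.99 -161.77] max [37.68  0.1 ] [ 17.8  -80.82] (161.7868194580078, 39.40689468383789) 89.60144805908203 60.429815786567474
```

Emit:
drive_tool(commands=[{"dp": [0,0,0.9],"rot": [0,0,0]},{"dp": [-0.77,-0.06,0],"rot": [0,0,0]},{"dp": [-0.77,-0.02,0],"rot": [0,0,0]},{"dp": [0,0,-0.55],"rot": [0,0,0]},{"dp": [0,0,-0.55],"rot": [0,0,0]},{"dp": [0,0,0],"rot": [0,0,0]}], fingers=0)

```text
t: 27.75
ee_pos: [608.0, -11.8, 25.2]
orientation: [-2.122, -2.313, 0.004]
ft_force: [0.2, 0.3, 0.4]
grip_width: 0.0
finger_force: 0.0
```

```bash
python3 - <<'E'
from h import *
o=arm.observe();print(o["t"],o["ee_pos"],o["ft_force"],o["grip_width"])
p,d=grab_frame("side");W=xyz("side",d);c=C(W,"side")
m=(c[...,0]>-100)&(c[...,0]<-6)&(abs(c[...,1]+82)<40)&(W[...,2]>28)&(W[...,2]<130)
for lo in range(30,130,10):
    q=m&(W[...,2]>lo)&(W[...,2]<=lo+10)
    if q.sum()>2:print(lo,q.sum(),c[q].min(0),c[q].max(0))
E
```

```text
27.75 [608.03 -11.8   25.16] [0.22 0.29 0.36] 0.009534733283637627
50 16 [-57.3 -80.9] [-35.28 -71.7 ]
60 28 [-57.54 -80.3 ] [-32.67 -70.25]
70 33 [-57.78 -81.18] [-33.   -71.62]
80 31 [-57.97 -97.45] [-31.08 -71.53]
90 55 [-76.99 -92.5 ] [-12.77 -69.23]
100 110 [-82.49 -96.78] [ -7.77 -69.71]
110 74 [-90.52 -97.29] [ -8.21 -65.8 ]
120 83 [-98.51 -94.92] [ -6.01 -64.42]
```

Emit:
drive_tool(commands=[{"dp": [0,0,-0.35],"rot": [0,0,0]},{"dp": [0.35,0.03,0],"rot": [0,0,0]},{"dp": [0.35,0.03,0],"rot": [0,0,0]},{"dp": [0.1,0.01,0],"rot": [0,0,0]},{"dp": [0.08,0.01,0],"rot": [0,0,0]}])

```text
t: 28.42
ee_pos: [643.4, -8.4, 12.4]
orientation: [-2.123, -2.314, 0.003]
ft_force: [-4.2, -0.7, 2.3]
grip_width: -0.1
finger_force: 2.0
```

Emit:
drive_tool(commands=[{"dp": [0.05,0,0],"rot": [0,0,0]},{"dp": [0.04,0,0],"rot": [0,0,0]}])

```text
t: 28.68
ee_pos: [645.1, -8.2, 12.4]
orientation: [-2.121, -2.313, 0.007]
ft_force: [-13.9, -0.3, 10.3]
grip_width: 0.1
finger_force: 7.3
```

```bash
cat >> h.py <<'E'
def gap(n):
    # prism + rail + anvil measured in the same view, comparator axes
    p,d=grab_frame(n);W=xyz(n,d);c=C(W,n);z=W[...,2]
    zt=62 if n=="top" else 60
    ok=(p.max(-1)>95)&(abs(z-zt)<4)&(c[...,0]>-15)&(c[...,0]<50)&(c[...,1]>-175)&(c[...,1]<20)
    for y0 in range(-150,10,20):
        q=c[ok&(abs(c[...,1]-y0)<10)]
        r=c[(z>30)&(z<41)&(abs(c[...,1]-y0)<10)&(c[...,0]>40)&(c[...,0]<75)]
        if len(q)>3:print(n,y0,"prism x",np.percentile(q[:,0],[3,97]),"rail",np.percentile(r[:,0],[3,97]) if len(r)>3 else "")
    q=c[ok];print(" y",np.percentile(q[:,1],[1,99]))
    return p,d
E
python3 - <<'E'
from h import *
gap("top");p,d=gap("side");np.savez("side9.npz",p=p,d=d)
E
```

```text
top -50 prism x [ 5.06 25.57] rail 
top -30 prism x [ 5.81 43.45] rail [53.27 59.49]
top -10 prism x [ 6.71 43.67] rail [53.18 58.17]
 y [-44.26  -2.38]
side -130 prism x [36.07 44.55] rail [50.19 58.43]
side -110 prism x [12.24 43.24] rail [50.49 58.44]
side -90 prism x [ 8.73 42.3 ] rail [50.03 58.67]
side -70 prism x [-12.91  43.37] rail [51.31 58.61]
side -50 prism x [ 7.14 44.77] rail [50.23 58.79]
side -30 prism x [ 7.15 44.01] rail [48.86 58.35]
side -10 prism x [ 6.66 42.91] rail [41.98 58.54]
 y [-135.07   -2.04]
```

Emit:
drive_tool(commands=[{"dp": [0.05,0,0],"rot": [0,0,0]},{"dp": [0,0,0],"rot": [0,0,0]}])

```text
t: 29.02
ee_pos: [645.0, -8.3, 12.4]
orientation: [-2.119, -2.312, 0.011]
ft_force: [-17.6, -0.0, 12.1]
grip_width: -0.2
finger_force: 9.1
```

Emit:
drive_tool(commands=[{"dp": [-0.3,-0.02,0],"rot": [0,0,0]},{"dp": [-0.25,-0.02,0],"rot": [0,0,0]},{"dp": [-0.08,0.95,0],"rot": [0,0,0]},{"dp": [-0.08,0.95,0],"rot": [0,0,0]},{"dp": [-0.08,0.95,0],"rot": [0,0,0]},{"dp": [0,0,0],"rot": [0,0,0]},{"dp": [0.63,0.05,0],"rot": [0,0,0]},{"dp": [0.63,0.05,0],"rot": [0,0,0]},{"dp": [0,0,0],"rot": [0,0,0]}])

```text
t: 30.15
ee_pos: [670.6, 106.9, 12.3]
orientation: [2.126, 2.311, 0.002]
ft_force: [-0.7, -0.3, -0.1]
grip_width: 0.1
finger_force: 0.0
```

```bash
python3 - <<'E'
from h import *
o=arm.observe();e=o["ee_pos"];print(o["t"],e,o["ft_force"],(e[:2]-O)@RM)
gap("top");p,d=gap("side")
W=xyz("side",d);c=C(W,"side")
m=(abs(c[...,0]-25)<14)&(W[...,2]>28)&(W[...,2]<90)&(c[...,1]>3)&(c[...,1]<100)
for y0 in range(4,100,6):
    q=m&(abs(c[...,1]-y0)<3)
    if q.sum()>1:print(y0,q.sum(),W[q][:,2].min(),W[q][:,2].max())
E
```

```text
30.15 [670.64 106.9   12.27] [-0.71 -0.31 -0.13] [26.38 29.76]
 y [-173.74 -173.12]
side -30 prism x [ 7.32 31.12] rail 
side -10 prism x [27.52 30.01] rail [44.37 58.43]
 y [-49.72  -9.65]
22 3 74.53431585911483 88.86614895243167
28 4 73.11373310708063 85.56805177061722
34 56 43.44997401569424 83.42575065052517
40 106 39.6750667243972 89.67041990153405
46 3 82.12628878050293 85.4258341454888
52 4 39.222403208861124 43.97767403015757
58 3 42.110449931627045 46.456280741297746
76 16 52.93752770941194 55.83300033464309
82 34 42.575047144444625 56.794109639150975
88 29 43.749650480799005 57.30563489251108
94 11 48.685487588361184 52.591140582487014
```

Emit:
drive_tool(commands=[{"dp": [0.02,-0.2,0],"rot": [0,0,0]},{"dp": [0.01,-0.15,0],"rot": [0,0,0]},{"dp": [0.01,-0.06,0],"rot": [0,0,0]}])

```text
t: 30.62
ee_pos: [670.5, 90.4, 12.6]
orientation: [2.125, 2.313, -0.001]
ft_force: [-0.1, -0.1, 0.9]
grip_width: 0.3
finger_force: 0.0
```

Emit:
drive_tool(commands=[{"dp": [0,-0.06,0],"rot": [0,0,0]},{"dp": [0,-0.06,0],"rot": [0,0,0]}])

```text
t: 30.88
ee_pos: [670.4, 89.1, 12.8]
orientation: [-2.121, -2.315, -0.004]
ft_force: [0.3, 7.1, -1.8]
grip_width: 0.2
finger_force: 3.6
```

Emit:
drive_tool(commands=[{"dp": [0,-0.05,0],"rot": [0,0,0]},{"dp": [0,-0.04,0],"rot": [0,0,0]}])

```text
t: 31.12
ee_pos: [669.9, 88.9, 12.9]
orientation: [-2.117, -2.315, -0.008]
ft_force: [-1.9, 11.9, -1.8]
grip_width: 0.3
finger_force: 6.1
```

Emit:
drive_tool(commands=[{"dp": [0,-0.04,0],"rot": [0,0,0]},{"dp": [0,0,0],"rot": [0,0,0]}])

```text
t: 31.38
ee_pos: [669.8, 88.9, 13.0]
orientation: [-2.115, -2.316, -0.01]
ft_force: [-1.4, 13.5, -2.1]
grip_width: 0.0
finger_force: 6.5
```

Emit:
drive_tool(commands=[{"dp": [-0.03,0.5,0],"rot": [0,0,0]},{"dp": [0,0,0.8],"rot": [0,0,0]},{"dp": [-0.57,0.97,0],"rot": [0,0,0]},{"dp": [-0.57,0.97,0],"rot": [0,0,0]},{"dp": [-0.57,0.97,0],"rot": [0,0,0]},{"dp": [0,0,0],"rot": [0,0,0]}])

```text
t: 32.12
ee_pos: [598.2, 223.5, 45.4]
orientation: [-2.114, -2.321, -0.002]
ft_force: [-0.3, -0.9, -0.1]
grip_width: -0.2
finger_force: 0.0
```

```bash
python3 - <<'E'
from h import *
o=arm.observe();e=o["ee_pos"];print(o["t"],e,o["ft_force"],(e[:2]-O)@RM)
p,d=gap("top");p2,d2=gap("side")
for n,d_ in(("top",d),("side",d2)):
    W=xyz(n,d_);c=C(W,n);m=(W[...,2]>53)&(W[...,2]<66)&(abs(c[...,0]+34)<20)&(c[...,1]>80)&(c[...,1]<125)
    print(n,"knob",m.sum(),c[m].min(0),c[m].max(0))
E
```

```text
32.125 [598.25 223.49  45.43] [-0.31 -0.95 -0.14] [-35.79 152.1 ]
top -150 prism x [ 5.64 43.73] rail [53.87 58.41]
top -130 prism x [ 5.75 42.85] rail [51.76 58.85]
top -110 prism x [ 5.37 44.44] rail [51.97 58.65]
top -90 prism x [ 6.14 43.36] rail [53.   59.06]
top -70 prism x [ 5.6  42.99] rail [51.78 59.  ]
top -50 prism x [ 5.93 43.68] rail [53.23 57.81]
top -30 prism x [ 5.88 42.9 ] rail [52.41 60.  ]
top -10 prism x [ 4.32 43.61] rail [52.68 57.28]
 y [-161.07   -3.9 ]
side -150 prism x [27.87 42.97] rail [49.69 58.32]
side -130 prism x [27.31 44.57] rail [49.47 58.39]
side -110 prism x [26.18 43.53] rail [50.65 58.36]
side -90 prism x [25.53 44.52] rail [49.64 58.68]
side -70 prism x [24.23 43.97] rail [49.87 58.48]
side -50 prism x [21.15 42.97] rail [49.99 58.74]
side -30 prism x [23.45 44.26] rail [48.65 58.16]
side -10 prism x [26.26 43.25] rail [48.05 58.41]
 y [-160.78  -12.42]Traceback (most recent call last):
  File "<stdin>", line 6, in <module>
    return umr_minimum(a, axis, None, out, keepdims, initial, where)
ValueError: zero-size array to reduction operation minimum which has no identity
```

Emit:
drive_tool(commands=[{"dp": [0,0,-0.4],"rot": [0,0,0]},{"dp": [0,0,-0.35],"rot": [0,0,0]},{"dp": [0.02,-0.24,0],"rot": [0,0,0]},{"dp": [0.02,-0.24,0],"rot": [0,0,0]},{"dp": [0.02,-0.24,0],"rot": [0,0,0]},{"dp": [0.02,-0.24,0],"rot": [0,0,0]},{"dp": [0.02,-0.24,0],"rot": [0,0,0]},{"dp": [0.02,-0.24,0],"rot": [0,0,0]},{"dp": [0.02,-0.2,0],"rot": [0,0,0]},{"dp": [0,0,0],"rot": [0,0,0]}])

```text
t: 33.48
ee_pos: [606.9, 150.9, 14.7]
orientation: [2.125, 2.313, -0.001]
ft_force: [-0.6, 0.7, -0.2]
grip_width: 0.2
finger_force: 0.6
```

```bash
cat > k.py <<'E'
from h import *
o=arm.observe();e=o["ee_pos"];print(o["t"],e,o["ft_force"],(e[:2]-O)@RM)
for n in("top","side"):
    p,d=grab_frame(n);W=xyz(n,d);c=C(W,n);z=W[...,2]
    m=(p.max(-1)>150)&(abs(c[...,0]-25)<32)&(c[...,1]>20)&(z>44)&(z<60)&(c[...,1]<160)
    l,L,st,ce=cv2.connectedComponentsWithStats(m.astype(np.uint8));k=1+np.argmax(st[1:,4]);m=L==k
    r=rect(np.dstack([c,z]),m);print(n,"dial",r)
    m=(abs(c[...,0]+34)<16)&(c[...,1]>30)&(c[...,1]<130)&(z>30)&(z<66)&(p.max(-1)<90)
    if m.sum()>3:print("  knob",m.sum(),c[m].min(0),c[m].max(0))
cv2.imwrite("pics/k.png",p)
E
python3 k.py; python3 - <<'E'
from h import *
W=xyz("top",np.load("top0.npz")["d"]);p=np.load("top0.npz")["p"]
c=C(W,"top");z=W[...,2];m=(p.max(-1)>150)&(abs(c[...,0]-25)<32)&(c[...,1]>70)&(z>44)&(z<60)&(c[...,1]<160)
print("t0 dial",rect(np.dstack([c,z]),m))
W=xyz("side",np.load("side0.npz")["d"]);p=np.load("side0.npz")["p"]
c=C(W,"side");z=W[...,2];m=(p.max(-1)>150)&(abs(c[...,0]-25)<32)&(c[...,1]>70)&(z>44)&(z<60)&(c[...,1]<160)
print("t0 dial side",rect(np.dstack([c,z]),m))
E
```

```text
33.475 [606.92 150.94  14.73] [-0.6   0.74 -0.23] [-33.35  79.08]
t0 dial (array([ 28.03, 116.82]), (53.60272216796875, 79.47842407226562), 26.576122283935547, np.float64(52.73516315511176), np.int64(328))
t0 dial side (array([ 27.43, 115.44]), (53.63875961303711, 83.57835388183594), 17.472476959228516, np.float64(50.915576746674674), np.int64(356))Traceback (most recent call last):
  File "k.py", line 6, in <module>
    l,L,st,ce=cv2.connectedComponentsWithStats(m.astype(np.uint8));k=1+np.argmax(st[1:,4]);m=L==k
                                                                       ~~~~~~~~~^^^^^^^^^^
    return _wrapfunc(a, 'argmax', axis=axis, out=out, **kwds)
    return bound(*args, **kwds)
ValueError: attempt to get argmax of an empty sequence
```

Emit:
drive_tool(commands=[{"dp": [0,-0.06,0],"rot": [0,0,0]},{"dp": [0.01,-0.05,0],"rot": [0,0,0]},{"dp": [0,0,0],"rot": [0,0,0]}])

```text
t: 33.9
ee_pos: [607.4, 149.1, 14.8]
orientation: [-2.123, -2.315, -0.003]
ft_force: [0.0, 4.5, -1.1]
grip_width: 0.5
finger_force: 2.2
```

```bash
python3 - <<'E'
from h import *
o=arm.observe();e=o["ee_pos"];print(o["t"],e,o["ft_force"],(e[:2]-O)@RM)
p,d=grab_frame("side");np.savez("side10.npz",p=p,d=d)
for f in("side0","side10"):
    T=np.load(f+".npz");p=T["p"];W=xyz("side",T["d"]);c=C(W,"side");z=W[...,2]
    m=(p.min(-1)>125)&(abs(c[...,0]-25)<32)&(z>46)&(z<58)&(c[...,1]>20)&(c[...,1]<150)
    n,L,st,ce=cv2.connectedComponentsWithStats(m.astype(np.uint8));k=1+np.argmax(st[1:,4]);q=c[L==k];v,u=np.where(L==k)
    print(f,len(q),q.min(0),q.max(0),u.min(),u.max(),v.min(),v.max())
T=np.load("side10.npz")["p"];cv2.imwrite("pics/fin.png",cv2.resize(T[180:260,195:295],None,fx=7,fy=7,interpolation=cv2.INTER_CUBIC))
E
```

```text
33.9 [607.36 149.13  14.85] [ 0.04  4.51 -1.14] [-33.06  77.24]
side0 315 [-1.31 84.87] [ 52.36 147.33] 217 240 225 242
side10 262 [-0.06 29.48] [51.7  92.02] 219 240 211 226
```

View pics/fin.png

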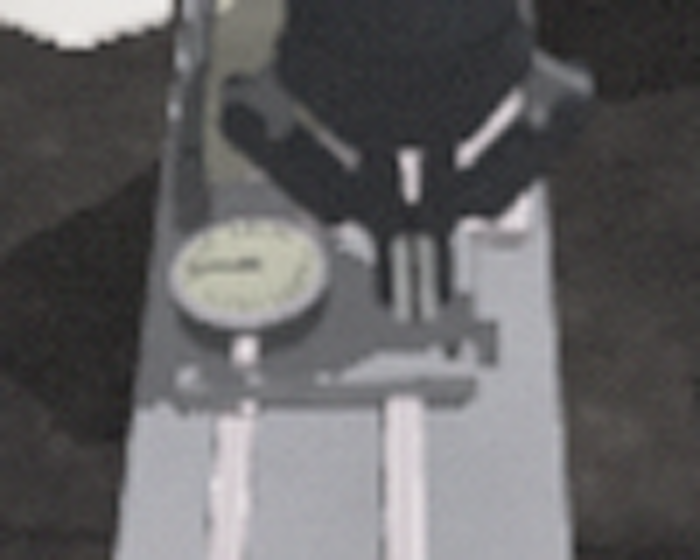

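The needle has turned about 90° clockwise: it now points left at about (225,218), where before it pointed towards the camera. By tool position and dial shift the plunger is in by about 2.8 mm, so about 3 mm more is needed.

Emit:
drive_tool(commands=[{"dp": [0,-0.05,0],"rot": [0,0,0]},{"dp": [0,-0.03,0],"rot": [0,0,0]},{"dp": [0,0,0],"rot": [0,0,0]}])

```text
t: 34.33
ee_pos: [607.6, 146.0, 14.9]
orientation: [-2.123, -2.315, -0.003]
ft_force: [0.8, 5.2, -0.7]
grip_width: 0.1
finger_force: 2.5
```

```bash
cat > m.py <<'E'
from h import *
o=arm.observe();e=o["ee_pos"];print(o["t"],e,o["ft_force"],(e[:2]-O)@RM)
p,d=grab_frame("side");W=xyz("side",d);c=C(W,"side");z=W[...,2]
m=(p.min(-1)>125)&(abs(c[...,0]-25)<32)&(z>46)&(z<58)&(c[...,1]>20)&(c[...,1]<150)
n,L,st,ce=cv2.connectedComponentsWithStats(m.astype(np.uint8));k=1+np.argmax(st[1:,4]);q=c[L==k]
print(len(q),q.min(0),q.max(0))
hull=cv2.convexHull(np.argwhere(L==k)[:,::-1].astype(np.int32));f=np.zeros(L.shape,np.uint8);cv2.fillConvexPoly(f,hull,1);f=cv2.erode(f,np.ones((5,5)))
g=p.min(-1).astype(float);v,u=np.where((f>0)&(g<110))
print("needle px dC",[(*c[a,b].round(0),int(g[a,b])) for a,b in zip(v,u)], "centre",q.mean(0))
E
python3 m.py
```

```text
34.325 [607.6  146.    14.87] [ 0.81  5.21 -0.75] [-33.09  74.1 ]
263 [-0.  25.1] [51.87 89.21]
needle px dC [(np.float64(25.0), np.float64(55.0), 102)] centre [25.29 62.04]
```

Emit:
drive_tool(commands=[{"dp": [-0.02,0.3,0],"rot": [0,0,0]},{"dp": [-0.03,0.4,0],"rot": [0,0,0]},{"dp": [0,0,1],"rot": [0,0,0]},{"dp": [-0.5,0.5,1],"rot": [0,0,0]},{"dp": [-0.3,1,1],"rot": [0,0,0]},{"dp": [0,1,0],"rot": [0,0,0]},{"dp": [0,0,0],"rot": [0,0,0]}])

```text
t: 35.25
ee_pos: [571.2, 278.1, 135.6]
orientation: [-2.116, -2.32, -0.004]
ft_force: [-0.3, -0.4, -0.5]
grip_width: -0.2
finger_force: 0.0
```

```bash
python3 m.py; python3 - <<'E'
from h import *
p,d=gap("top");W=xyz("top",d);c=C(W,"top");z=W[...,2]
m=(z>54)&(z<66)&(abs(c[...,0]+34)<18)&(c[...,1]>30)&(c[...,1]<80);print("knob",m.sum(),c[m].min(0),c[m].max(0))
m=(p.max(-1)<80)&(abs(W[...,0]-392)<45)&(abs(W[...,1]-329)<45)&(z>62)&(z<80);print("bar",*rect(W,m))
m=(abs(W[...,0]-468)<40)&(abs(W[...,1]-150)<40)&(z>82)&(z<100);print("cap",*rect(W,m))
m=(abs(c[...,0]-25)<10)&(p.min(-1)<110)&(c[...,1]>0)&(c[...,1]<100)
g=p.min(-1)
v,u=np.where((abs(c[...,0]-25)<26)&(abs(c[...,1]-58)<30)&(z>47)&(z<58))
a,b,A,B=v.min(),v.max(),u.min(),u.max();print(a,A);print(g[a:b+1,A:B+1])
E
```

```text
35.25 [571.24 278.11 135.61] [-0.31 -0.37 -0.51] [-58.03 208.83]
266 [ 0.07 25.27] [52.55 87.97]
needle px dC [] centre [25.39 61.64]
top -150 prism x [ 5.98 43.2 ] rail [53.58 57.85]
top -130 prism x [ 5.29 43.05] rail [52.19 59.59]
top -110 prism x [ 5.46 43.78] rail [52.61 58.95]
top -90 prism x [ 6.03 43.27] rail [52.82 59.18]
top -70 prism x [ 5.2  43.47] rail [52.24 58.96]
top -50 prism x [ 5.5  44.49] rail [53.32 57.7 ]
top -30 prism x [ 4.57 42.36] rail [52.38 59.41]
top -10 prism x [ 6.21 43.87] rail [53.58 57.94]
 y [-161.25   -3.72]
knob 54 [-43.97  41.5 ] [-23.95  61.73]
bar [392.91 325.13] (36.35635757446289, 59.54859924316406) 5.227034091949463 71.4754811030241 314
cap [0. 0.] (0.0, 0.0) 0.0 nan 0
146 206
[[112 114 121 134 150 158 163 161 162 168 166 170 168 159 142 126 116 114
  114]
 [113 123 141 158 164 164 159 151 154 161 159 163 164 170 165 147 125 116
  114]
 [121 142 155 157 161 167 164 157 161 165 162 159 153 160 165 164 145 125
  115]
 [137 161 160 153 162 168 168 170 169 170 169 167 162 157 157 162 164 141
  115]
 [155 169 165 157 163 169 169 168 168 167 169 1
[... 548 characters left out ...]
0 169 169 170 171 172 171 169 165 164 170 160
  128]
 [164 165 156 161 169 170 170 171 170 170 171 170 170 168 168 172 169 147
  108]
 [148 160 158 157 161 168 170 171 170 170 170 170 164 159 166 172 158 121
   99]
 [129 155 162 153 153 163 165 166 169 169 170 168 158 156 170 164 136  97
  102]
 [114 134 156 162 162 162 159 158 165 164 165 164 164 164 164 139 105 100
  107]
 [109 114 126 142 160 167 163 161 164 162 162 163 164 153 135 101  97 108
  109]
 [110 109 107 111 130 147 154 159 161 158 154 149 134 113 101  98 105 108
  110]
 [111 111 110 107 103 103 111 125 129 123 113 104  94  95 101 107 109 109
  110]]
  return _methods._mean(a, axis=axis, dtype=dtype,
  ret = ret.dtype.type(ret / rcount)
```

The needle in the top view now points right, exactly half a turn, and the knob reads about 76.4 mm, so p is about 6 mm. The top view no longer finds the bottle, possibly because the arm hides it, so I'll check the side view.

```bash
python3 - <<'E'
from h import *
for n in("side","top"):
    p,d=grab_frame(n);W=xyz(n,d);z=W[...,2]
    m=(abs(W[...,0]-468)<40)&(abs(W[...,1]-150)<45)&(z>80)&(z<100);print(n,m.sum(),*(rect(W,m) if m.any() else ()))
    m=(abs(W[...,0]-468)<40)&(abs(W[...,1]-150)<45);print(np.nanpercentile(z[m],[5,50,95]) if m.any() else "hidden")
    for nm,x,y in(("flask",425,36),("petri",528,-322),("wash",562,-200)):
        m=(abs(W[...,0]-x)<60)&(abs(W[...,1]-y)<60)&(z>12)&(z<260)
        if m.any():print(nm,*rect(W,m))
E
```

```text
side 124 [471.22 151.97] (30.61369514465332, 29.770828247070312) 30.664302825927734 88.13919166404781 124
[-2.7  16.76 88.25]
flask [426.43  44.45] (51.78634262084961, 52.6246452331543) 29.906143188476562 57.191748467348816 669
petri [ 511.75 -317.24] (24.27269172668457, 54.83261489868164) 0.2010142058134079 16.66483751949636 59
wash [ 533.28 -202.99] (37.03402328491211, 11.476997375488281) 76.73577117919922 74.44392114209137 170
top 0
[621.79 647.33 674.8 ]
petri [ 526.98 -323.71] (63.85971450805664, 63.13459396362305) 19.287105560302734 18.708670589139388 432
wash [ 561.52 -199.96] (100.35765838623047, 63.91487121582031) 69.30299377441406 143.07953808130537 774
```

Everything is in place: the bottle is upright and the bystanders haven't moved. Handing in.

```bash
python3 -c "
from workcell import arm
print(arm.close_job())"
```

```text
the job is handed in; nothing more can be done
None
```

Handed in at about 35 s: bottle upright on the bench, reference bar flat on the board, prism home against rail and anvil, plunger in about 6 mm of 12 by my measurements; the interface returned no verdict.

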